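Uncouple the drawbar from its ball mount and hold it raised

TASK

Lay the steel straightedge flat on the bench with its long working edge flush along the runner of the drawbar, on the latch-tab side and covering the runner's whole length, so that the drawbar's line is kept; do not swing the drawbar in doing so, and let the straightedge go. Then pull the spring latch of the coupler sideways by squeezing its tab all the way towards the fixed lug, lift the drawbar straight up off the ball and finish while still holding it, latch squeezed, level and about 8 cm above where it sat, straight over its place. Leave the straightedge lying in line and do not disturb the other things on the bench.

Things in the scene. Friction and masses are not known exactly. Their poses are not given: they have to be found in the camera images.
- drawbar: Loose drawbar stub, 0.34 kg, coupled on the ball; mass centre x 15, y -3, z 62 mm. Origin on the bench under the ball centre while coupled (its z = how far it is raised); x from coupler to tail, z up. Coupler housing x -22..30, y -20..20 (-25 at x > 3), z 42..68; latch slide above it up to z 76; tube 18 wide, z 52..66, to x 130; leg at x 90, cap to z 78. Swings about the ball at a light push.
- latch (a joint): Latch slide (m): 0 closed, a lip grips under the ball and the drawbar cannot be lifted level; 0.010 fully pulled; clears the ball from about 0.007. Grows as the tab moves towards the fixed lug (drawbar -y). The spring takes 4.5 N to start, 7.5 N at full travel, and shuts it when let go.
- latch_tab (a point): Centre of the latch tab's outer face: drawbar x 15, y 25 (15 when fully pulled), z 95 mm. Upright plate 24 (x) x 5 mm, top at z 113, free from z 73 up; 50 mm over tab and lug, 40 when pulled. Only the tab moves, so close the gripper about drawbar y = -5; centred otherwise, the coupler jams sideways on the ball (play 2 mm).
- lug (a point): Centre of the fixed lug's outer face: drawbar x 15, y -25, z 95 mm. Upright plate 24 (x) x 5 mm facing the latch tab, top at z 113, free from z 68 up. Tab and lug are pinched together from above.
- runner (a point): Middle of the long flat side, on the latch-tab side, of the dark runner plate under the drawbar's leg: drawbar x 90, y 30, z 5 mm. The runner lies on the bench, x 55..125, y -30..30, z 0..10. The straightedge belongs against this side.
- ball_mount: Steel ball mount bolted to the bench: round flange 56 mm in diameter and 8 mm high, neck 12 mm in diameter, ball 28 mm in diameter. Origin at the centre of its underside.
- ball_centre (a point): Centre of the ball, 45 mm above the bench.
- straightedge: Loose steel straightedge, 0.24 to 0.36 kg: flat plate 140 (x) x 64 (y) x 6 mm. Origin under the middle of its working edge; x along that edge, plate from y 0 (working edge) to 64. On it stands a dark grip rib, 80 long (x), y 45..55, top at z 37 mm. Laid rightly, x is parallel to the drawbar's x and y points away from the drawbar.
- rib (a point): Middle of the grip rib, straightedge frame x 0, y 50, z 25 mm: pinch it from above across its 10 mm.
- heat_sink: Finned heat sink 44x50x26 mm, a bystander; origin at the centre of its underside.
- side_cutters: Side cutters 56x147x13 mm, a bystander; origin at the centre of the underside.
- tape_roll: Roll of tape 67 mm in diameter, 19 mm high, a bystander; origin at the centre of its underside.

How it is judged:
By the outcome, as a careful person would: the job done as asked, in the order asked, and still so for the second after the job is handed in, while the arm keeps its last pose, push and grip.
It also fails if it takes over 48 s, if anything falls off the work surface, if the arm or the gripper's body presses on something with over 40 N, if the wrist force passes 120 N, or if a joint passes its speed limit or range.

ROBOT

A 7-joint arm with a two-finger parallel gripper is mounted at the origin on a cart in front of the work surface, level with it; the furniture and walls round the work are solid. World frame = base frame: x ahead of the robot, y to its left, z up, the work surface at z = 0. Lengths are in m, angles in rad, forces in N, time in s.
With the tool pointing down it reaches from about 0.425 to 0.925 m from the base axis. Payload 6.8 kg.
Tool frame: the origin (TCP) lies on the centre line of the jaws, within the pads' length; the fingertips stand bot.tip_reach ahead of it and the grasp point (between the pads) lies 3 mm ahead of it (bot.tip_reach is the distance from the TCP to the fingertips, in m); z points along the fingers, y is the line along which they close (so a half turn about z gives the same grasp; the last joint's range is limited). The gripper opens to 85 mm and grips with 20 to 120 N. Pads are 22 mm wide; open, the fingers measure 114 mm over their backs; the gripper's body (76 mm by 85 mm) begins 54 mm behind the grasp point. The pads swing forward as they close: fully open they stand 13 mm farther back than shut.
Start: joints at [1.119, 0.477, 0.022, 1.555, -0.011, 1.109, -0.083], TCP at [0.228, -0.636, 0.23] pointing down, gripper open.
Joint ranges: [-2.96, 2.96], [-0.34, 2.1], [-1.41, 1.46], [0.24, 2.44], [-1.37, 4.51], [0.17, 1.92], [-2.96, 2.96]. Speed limits (rad/s): [2.39, 2.39, 3.14, 3.14, 3.14, 3.14, 3.14].

INTERFACE

Orientations are given as a unit quaternion [w, x, y, z].
In Python, from station import bot gives the robot as it stands.
- The arm moves only by the tool jog_arm, never from a script. Its argument "deltas" is a list of rows, each a list of 7 numbers: the shift along the world's x, y, z in m, then the turn, a rotation vector about the world's x, y, z in rad, then the opening, from 0 (shut) to 1 (fully open). In form: [[x, y, z, rx, ry, rz, grip], ...]. A call has 1 to 10 rows; each row shifts and turns the commanded pose from where the row before left it; what a row does not reach is not made up. A row lasts 1/10 s, in which the tool goes at most 50 mm and 8.59 degrees, less where a joint would pass 70% of its speed; a pose out of reach is approached as far as the arm can. A call with a gripper value outside its range is refused whole. The fingers move at their own pace and stop on an object; "newtons" is the grip in N (left out, the last holds). Time passes only in rows, so rows that do not move let the fingers close. It gives the time, the measured TCP pose, the force, the opening and the grip force at its end, in the units of the state.
- bot.get_obs(): the state, without advancing time (a new reading comes with each control period).
- bot.read_camera(name): name is "scene" or "top" or "wrist"; returns a dict with "img" (400x640x3 uint8, red, green, blue), "K" (3x3 intrinsics, pixels), "eye" and "attitude" of the camera in the world. Camera axes: x right, y down, z forward; pixel columns grow to the right and rows downward; lengths in m; the calibration is good to about 2 mm. A picture is of the moment at which its call begins. There is no depth.
- bot.hand_in(): hands the job in; it is judged then, once.
The state is a dict: "t": time; "q": joint angles; "joint_vel": joint speeds; "joint_torque": joint torques, N m; "eef_pos": TCP position; "tool_rot": TCP orientation; "contact_force": force on the tool from outside, world axes, zero at the start; "torque": the same for the moment, N m; "gripper_width": opening from 0.0 (shut) to 1.0 (fully open); "grasp_force": force on a finger pad.
Only numpy, scipy, OpenCV 4.12 (cv2) and the standard library are available. Lean on these libraries where they do the work, as an engineer would, in place of code of your own. Each camera call takes 0.05 s, during which the arm holds its last target. There are 200 camera calls.

## Working session

There is one attempt and no reset: what is moved stays moved. The work goes in short steps, Python scripts to look and compute and a tool call to move; the robot and the scene stay as the last step left them, time stands still between calls to the robot, and variables do not carry over. Pictures are saved under pics/ and viewed, at most 10 in all, crops included, and the job is handed in when it is done.

Besides the shell and the picture viewer there is one more tool, called after "Call:" as name(argument=value, ...) on one line, values as JSON. jog_arm: Moves the arm, as the interface text tells. Its arguments: {"type":"object","properties":{"deltas":{"type":"array"},"newtons":{"type":"number"}},"required":["deltas"]}

```bash
mkdir -p pics
cat > h.py <<'E'
import numpy as np, cv2
from scipy.spatial.transform import Rotation as R
from station import bot
def rot(a):
    a=np.array(a,float)
    if a.shape==(3,3): return a
    return R.from_quat([a[1],a[2],a[3],a[0]]).as_matrix()
def snap(n,f):
    c=bot.read_camera(n); cv2.imwrite('pics/'+f+'.png',c['img'][:,:,::-1]); np.savez('pics/'+f,**{k:np.array(v) for k,v in c.items()}); return c
def load(f): return dict(np.load('pics/'+f+'.npz'))
def toplane(c,px,z):
    px=np.atleast_2d(px).astype(float); r=np.c_[px,np.ones(len(px))]@np.linalg.inv(c['K']).T@rot(c['attitude']).T
    e=np.array(c['eye']); return e+r*((z-e[2])/r[:,2])[:,None]
def proj(c,P):
    p=(np.atleast_2d(P)-c['eye'])@rot(c['attitude'])@np.array(c['K']).T; return p[:,:2]/p[:,2:]
E
python3 - <<'E'
from h import *
for n in('top','scene'):
    c=snap(n,n+'0'); print(n,c['eye'],c['attitude'],c['K'])
print(bot.get_obs(),bot.tip_reach)
E
```

```text
top [ 0.34561523 -0.26120482  1.05052114] [-0.05886978  0.71377134 -0.6951041   0.06241076] [[449.34317526   0.         316.04232286]
 [  0.         449.34317526 202.91388353]
 [  0.           0.           1.        ]]
scene [-0.40486349 -0.92673407  0.65695912] [-0.46081614  0.76256875 -0.38408465  0.24210817] [[456.07730327   0.         318.37705124]
 [  0.         456.07730327 202.58524816]
 [  0.           0.           1.        ]]
{'t': 0.1, 'q': array([ 1.1189039 ,  0.47774661,  0.02234143,  1.55635618, -0.01151416,
        1.10932755, -0.08308989]), 'joint_vel': array([-1.77375983e-03, -7.19452055e-04, -5.43200381e-04, -2.38806960e-03,
       -8.68475177e-04,  4.40532818e-05, -4.82898954e-04]), 'joint_torque': array([ 5.49172692e-03, -5.97753239e+01,  1.61410119e+00, -2.81953955e+01,
        1.27915945e-02,  5.01187387e-03, -2.12217896e-05]), 'eef_pos': array([ 0.2273228 , -0.63498535,  0.22900185]), 'tool_rot': array([-8.30804599e-04,  9.85259702e-01,  1.71063116e-01, -2.01330061e-04]), 'contact_force': array([ 0.08208542,  0.4923867 , -0.10860409]), 'torque': array([ 0.00107083, -0.03868471,  0.03754401]), 'grasp_force': 0.0, 'gripper_width': 0.9955840541788991} 0.022
```

View pics/top0.png

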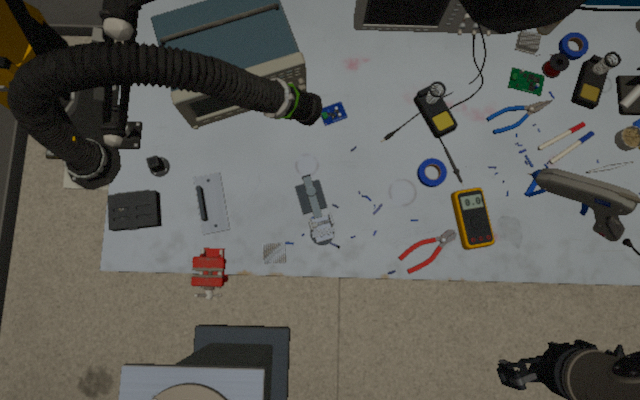

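View pics/scene0.png

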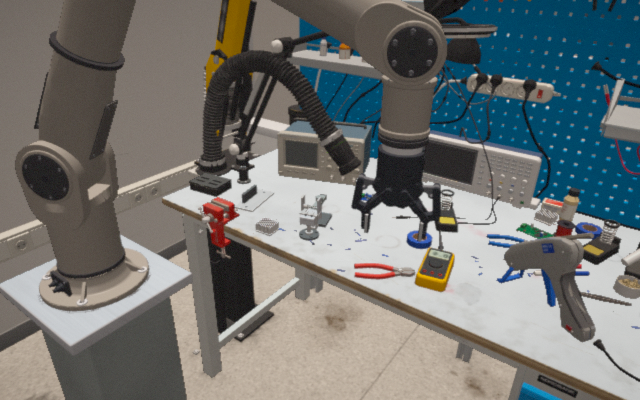

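The top view shows the straightedge at about (211,204) with its rib on the left. The drawbar has its coupler at (320,232), tail at (308,165) and runner at about (312,195). Image right is −y and image up is +x.

Run:
```python
from h import *
c=load('top0')
im=cv2.imread('pics/top0.png')
cv2.imwrite('pics/crop1.png',cv2.resize(im[145:265,185:345],None,fx=5,fy=5,interpolation=cv2.INTER_CUBIC))
print(toplane(c,[[211,204],[200,203],[320,232],[312,195],[308,165],[310,108],[275,253]],0.03).round(3))
```

```text
[[ 0.514 -0.023  0.03 ]
 [ 0.515  0.003  0.03 ]
 [ 0.456 -0.275  0.03 ]
 [ 0.541 -0.254  0.03 ]
 [ 0.612 -0.243  0.03 ]
 [ 0.753 -0.244  0.03 ]
 [ 0.405 -0.174  0.03 ]]
```

View pics/crop1.png

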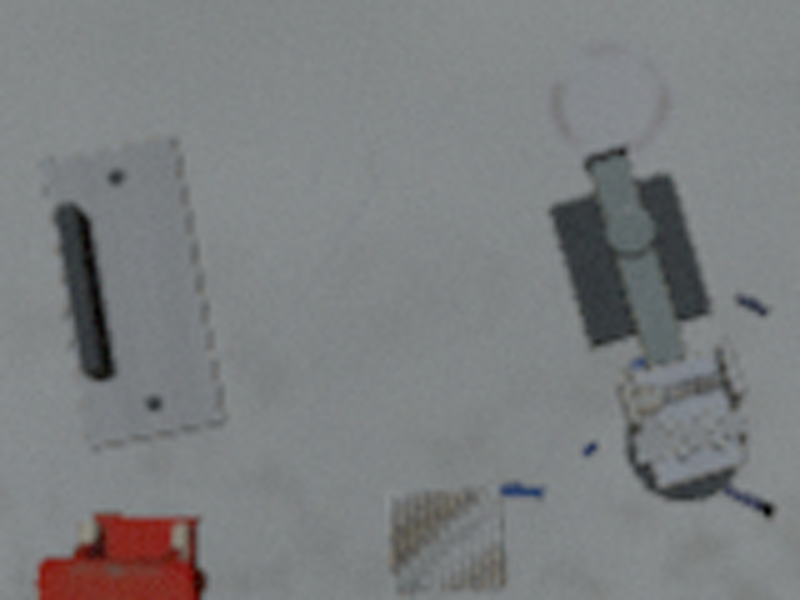

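The crop shows the plate corners at (42,163), (178,138), (222,422) and (93,448). The runner corners are at (552,208), (668,173), (708,312) and (594,347), and the rib runs from (66,205) to (100,378). I'll convert these to world positions.

Run:
```python
from h import *
c=load('top0')
f=lambda p:(np.array(p,float)+.5)/5-.5+[185,145]
pl=toplane(c,f([(42,163),(178,138),(222,422),(93,448)]),.006)[:,:2]
ru=toplane(c,f([(552,208),(668,173),(708,312),(594,347)]),.010)[:,:2]
rib=toplane(c,f([(66,207),(100,378)]),.037)[:,:2]
fl=toplane(c,f([(684,500)]),.0)
for n,P in(('pl',pl),('ru',ru)):
    print(n,P.round(4).tolist(),np.linalg.norm(P-np.roll(P,-1,0),axis=1).round(4),P.mean(0))
ang=lambda a,b:np.degrees(np.arctan2(*(a-b)[::-1]))
print('plate angs',ang(pl[1],pl[2]),ang(pl[0],pl[3]),'rib',ang(*rib),rib)
print('runner',ang(ru[0],ru[3]),ang(ru[1],ru[2]),ang(ru[0],ru[1])-90, fl)
o=bot.get_obs();print(R.from_quat(np.roll(o['tool_rot'],-1)).as_matrix().round(3), o['t'])
w=bot.read_camera('wrist');T=R.from_quat(np.roll(o['tool_rot'],-1)).as_matrix();print('wrist cam in tool',T.T@(w['eye']-o['eef_pos']),T.T@rot(w['attitude']),w['K'][0])
```

```text
pl [[0.5809, 0.03], [0.5949, -0.0338], [0.4596, -0.0627], [0.4458, -0.0035]] [0.0653 0.1384 0.0608 0.1392] [ 0.52031937 -0.0175055 ]
ru [[0.5649, -0.2133], [0.5833, -0.2677], [0.5171, -0.2882], [0.499, -0.2352]] [0.0575 0.0694 0.056  0.0694] [ 0.54107345 -0.25109604]
plate angs 12.0769977811072 13.94336646530811 rib 14.93514630065934 [[ 0.55353882  0.00885638]
 [ 0.47477646 -0.01215241]]
runner 18.383417967464702 17.13926656750365 18.737755842617773 [[ 0.42943277 -0.27917485  0.        ]]
[[ 0.941  0.337 -0.001]
 [ 0.337 -0.941  0.002]
 [-0.    -0.002 -1.   ]] 0.1
wrist cam in tool [ 0.0834778  -0.00055326 -0.14450187] [[-3.42975456e-04 -9.47760418e-01 -3.18982872e-01]
 [ 9.99999922e-01 -2.63017411e-04 -2.93739714e-04]
 [ 1.94496825e-04 -3.18982948e-01  9.47760434e-01]] [337.77994507   0.         322.73048395]
```

Call:
jog_arm(deltas=[[0.01,0.02,0,0,0,0,0.5],[0.02,0.045,0,0,0,0,0.5],[0.02,0.045,0,0,0,0,0.5],[0.02,0.045,0,0,0,0,0.5],[0.02,0.045,0,0,0,-0.05,0.5],[0.02,0.045,0,0,0,-0.05,0.5],[0.02,0.045,0,0,0,0,0.5],[0.02,0.045,0,0,0,0,0.5],[0.02,0.045,0,0,0,0,0.5],[0.02,0.045,0,0,0,0,0.5]])

```text
t: 1.15
eef_pos: [0.4178, -0.2086, 0.23]
tool_rot: [0.0, 0.993, 0.121, 0.0]
contact_force: [0.1, -1.3, -0.2]
gripper_width: 0.501
grasp_force: 0.0
```

Call:
jog_arm(deltas=[[0.02,0.045,0,0,0,0,0.5],[0.02,0.045,-0.01,0,0,0,0.5],[0.02,0.045,-0.02,0,0,0,0.5],[0.02,0.045,-0.02,0,0,0,0.5],[0.017,0.03,-0.02,0,0,0,0.5],[0,0,0,0,0,0,0.5],[0,0,0,0,0,0,0.5]])

```text
t: 1.85
eef_pos: [0.5116, -0.0056, 0.1616]
tool_rot: [-0.0, 0.992, 0.123, -0.001]
contact_force: [-0.7, 0.1, 0.4]
gripper_width: 0.499
grasp_force: 0.0
```

Run:
```python
from h import *
c=snap('wrist','w1');o=bot.get_obs();print(o['t'],o['eef_pos'],R.from_quat(np.roll(o['tool_rot'],-1)).as_matrix().round(3),o['contact_force'])
```

```text
1.9 [ 0.51169404 -0.00680507  0.16218441] [[ 0.971  0.241 -0.001]
 [ 0.241 -0.971 -0.001]
 [-0.001  0.    -1.   ]] [ 0.07038196 -0.31751798  0.0812084 ]
```

View pics/w1.png

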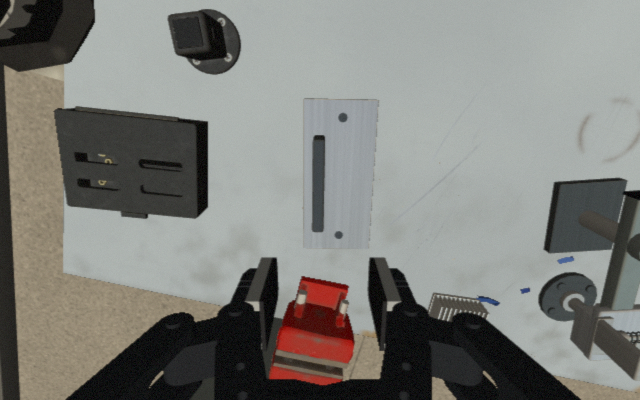

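The wrist view shows the rib from (319,136) to (318,232), plate corners at (303,98), (378,99), (370,248) and (303,248), and part of the runner at right.

Run:
```python
from h import *
c=load('w1')
a=toplane(c,[(319,136),(318,232)],.037);print(a,np.linalg.norm(a[0]-a[1]),a.mean(0),np.degrees(np.arctan2(*(a[0]-a[1])[1::-1])))
p=toplane(c,[(303,98),(378,99),(370,248),(303,248)],.006)[:,:2];print(p,np.linalg.norm(p-np.roll(p,-1,0),axis=1),p.mean(0)+.018*np.array([-.24,.97]))
for i,j in((0,3),(1,2)):print(np.degrees(np.arctan2(*(p[i]-p[j])[::-1])))
```

```text
[[ 0.5587038   0.01011586  0.037     ]
 [ 0.47888517 -0.00867357  0.037     ]] 0.08200034062726148 [0.51879448 0.00072115 0.037     ] 13.2463524886403
[[ 0.58238266  0.03027048]
 [ 0.59703633 -0.03159659]
 [ 0.46163368 -0.06495049]
 [ 0.44566414 -0.00124341]] [0.06357881 0.13945021 0.06567814 0.14030352] [0.5173592 0.00058  ]
12.980077679307728
13.838230888717755
```

Call:
jog_arm(deltas=[[0.006,0.007,-0.03,0,0,0,0.5],[0,0,-0.04,0,0,0,0.5],[0,0,-0.03,0,0,0,0.5],[0,0,-0.015,0,0,0,0.5],[0,0,-0.009,0,0,0,0.5],[0,0,0,0,0,0,0.5],[0,0,0,0,0,0,0.3],[0,0,0,0,0,0,0.1],[0,0,0,0,0,0,0],[0,0,0,0,0,0,0]], newtons=60)

```text
t: 2.9
eef_pos: [0.5185, 0.0009, 0.039]
tool_rot: [0.0, 0.993, 0.122, 0.001]
contact_force: [-1.1, 0.1, 0.1]
gripper_width: -0.001
grasp_force: 0.0
```

Call:
jog_arm(deltas=[[0,0,0,0,0,0,0],[0,0,0,0,0,0,0],[0,0,0,0,0,0,0]])

```text
t: 3.2
eef_pos: [0.5181, 0.001, 0.0384]
tool_rot: [0.0, 0.993, 0.122, 0.0]
contact_force: [0.0, 1.2, -0.3]
gripper_width: -0.001
grasp_force: 0.0
```

Run:
```python
from h import *
snap('wrist','w2')
```

```text
(no output)
```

View pics/w2.png

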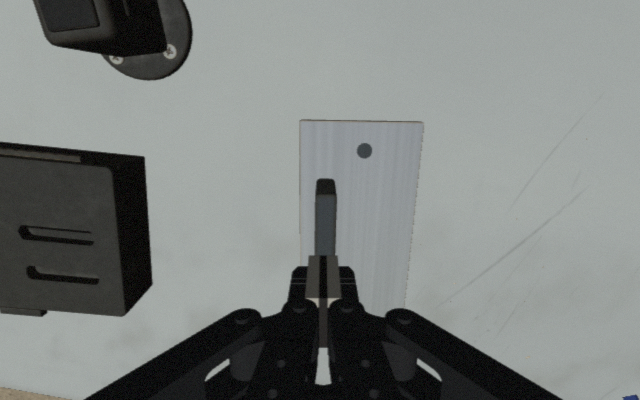

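The fingers look shut at about (323,256), with the rib running up to them. I'll check by projection whether they closed above it.

Run:
```python
from h import *
c=load('w2');o=bot.get_obs();p=o['eef_pos'];T=R.from_quat(np.roll(o['tool_rot'],-1)).as_matrix()
for s in(-.022,0,.003,.022,.035):print(s,proj(c,p+T@[0,0,s]),proj(c,p+T@[.011,0,s]))
print(toplane(c,[(326,183),(326,250),(300,121),(423,123),(405,310)],.037).round(4),toplane(c,[(326,183),(300,121),(423,123)],.006).round(4),p,o['gripper_width'],o['grasp_force'])
im=cv2.imread('pics/w2.png');cv2.imwrite('pics/crop2.png',cv2.resize(im[165:365,250:400],None,fx=4,fy=3,interpolation=cv2.INTER_CUBIC))
```

```text
-0.022 [[324.48704251 299.11360388]] [[324.52177732 276.20390077]]
0 [[324.27135302 272.56797571]] [[324.29683631 252.06059537]]
0.003 [[324.24612818 269.46347034]] [[324.27062354 249.24713439]]
0.022 [[324.10443174 252.02441423]] [[324.12374152 233.48203396]]
0.035 [[324.02242563 241.9316475 ]] [[324.0390155  224.38824554]]
[[ 0.5614  0.011   0.037 ]
 [ 0.5293  0.0029  0.037 ]
 [ 0.5848  0.0282  0.037 ]
 [ 0.5965 -0.0223  0.037 ]
 [ 0.5063 -0.0443  0.037 ]] [[ 0.5534  0.0087  0.006 ]
 [ 0.5819  0.0296  0.006 ]
 [ 0.5961 -0.0316  0.006 ]] [0.51804535 0.00097879 0.03830281] 0.0014529552931469847 0.0
```

View pics/crop2.png

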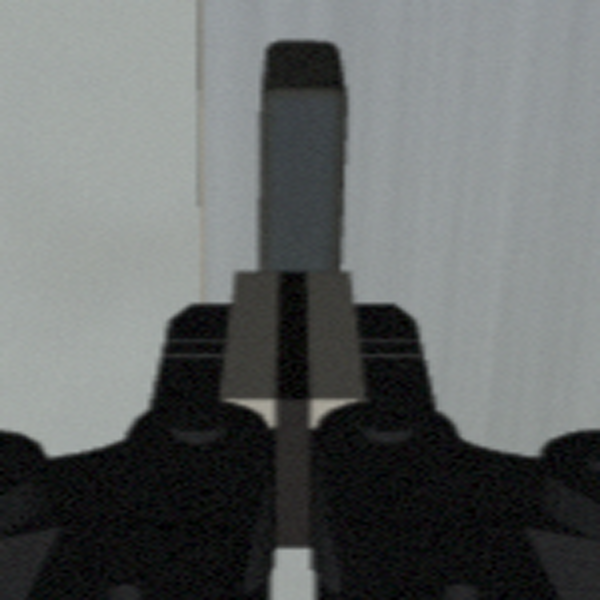

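The pads are shut just above the rib, because the front pad tips sit at TCP height. I'll reopen, go lower in small steps while watching the force, and close again.

Call:
jog_arm(deltas=[[0,0,0,0,0,0,0.4],[0,0,0,0,0,0,0.4],[0,0,0,0,0,0,0.4],[0,0,-0.004,0,0,0,0.4],[0,0,-0.004,0,0,0,0.4],[0,0,0,0,0,0,0.4]])

```text
t: 3.85
eef_pos: [0.5175, 0.0009, 0.0296]
tool_rot: [-0.0, 0.993, 0.122, -0.001]
contact_force: [0.5, 0.1, -0.0]
gripper_width: 0.401
grasp_force: 0.0
```

Run:
```python
from h import *
c=snap('wrist','w3');o=bot.get_obs();print(o['eef_pos'],o['contact_force'],o['gripper_width'])
d=snap('scene','s3')
print(proj(d,o['eef_pos']),proj(d,o['eef_pos']-[0,0,.022]))
u,v=proj(d,o['eef_pos'])[0].astype(int)
im=cv2.imread('pics/s3.png')[max(0,v-40):v+40,u-50:u+50]
im2=cv2.imread('pics/w3.png')[150:350,200:440]
cv2.imwrite('pics/c3.png',np.hstack([cv2.resize(im,(400,320),interpolation=3),cv2.resize(im2,(384,320),interpolation=3)]))
```

```text
[0.51768714 0.00091972 0.02984412] [-0.56720432  0.03184859  0.15407313] 0.3981885859910703
[[249.11530886 190.76354978]] [[249.49261719 197.02186693]]
```

View pics/c3.png

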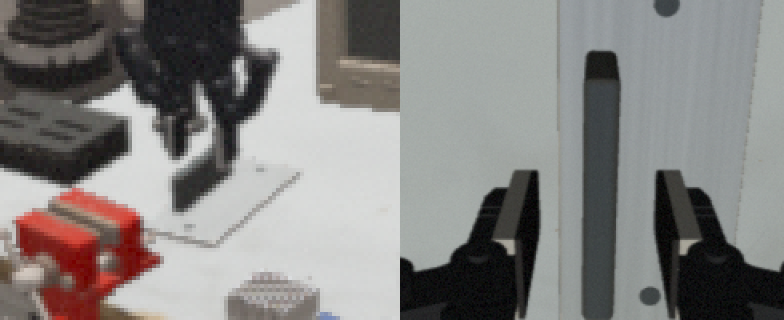

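The scene crop shows the fingertips level with the rib top, well above the plate, so the real tip is about 0 mm ahead of the reported TCP rather than 22 mm. I'll go 14 mm lower and close.

Call:
jog_arm(deltas=[[0,0,-0.005,0,0,0,0.4],[0,0,-0.005,0,0,0,0.4],[0,0,-0.004,0,0,0,0.4],[0,0,0,0,0,0,0.4],[0,0,0,0,0,0,0.2],[0,0,0,0,0,0,0],[0,0,0,0,0,0,0],[0,0,0,0,0,0,0],[0,0,0,0,0,0,0]], newtons=60)

```text
t: 4.85
eef_pos: [0.5182, 0.0009, 0.0165]
tool_rot: [0.0, 0.993, 0.122, 0.0]
contact_force: [-0.8, 0.1, 1.2]
gripper_width: 0.099
grasp_force: 59.3
```

The rib is gripped at 59 N. I'll lift and carry it to a hover short of the runner.

Call:
jog_arm(deltas=[[0,0,0.01,0,0,0,0],[0,0,0.02,0,0,0,0],[0,-0.02,0,0,0,0,0],[0,-0.03,0,0,0,0.026,0],[-0.002,-0.03,0,0,0,0.026,0],[-0.002,-0.03,0,0,0,0.026,0],[-0.001,-0.03,0,0,0,0,0],[0,-0.018,0,0,0,0,0],[0,0,0,0,0,0,0],[0,0,0,0,0,0,0]])

```text
t: 5.85
eef_pos: [0.5129, -0.1568, 0.0465]
tool_rot: [-0.0, 0.987, 0.16, -0.0]
contact_force: [0.7, 0.3, -1.8]
gripper_width: 0.101
grasp_force: 58.9
```

Run:
```python
from h import *
c=snap('wrist','w4');o=bot.get_obs();print(o['t'],o['eef_pos'],o['contact_force'],o['gripper_width'],o['grasp_force']);T=R.from_quat(np.roll(o['tool_rot'],-1)).as_matrix();print(np.degrees(np.arctan2(T[1,0],T[0,0])))
```

```text
5.9 [ 0.51304775 -0.15588784  0.04652764] [-0.73507606 -0.03785967 -1.70078694] 0.10415601183543732 58.932191133499146
18.487016625955306
```

View pics/w4.png

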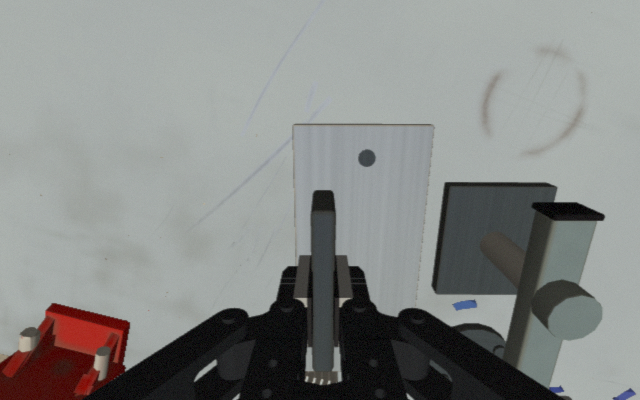

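The plate's right edge runs from (434,124) to about (418,300), and the runner's left edge from (446,183) to (433,292), clear of the plate. I'll fit both edges.

```bash
cat > edges.py <<'E'
from h import *
import sys
def fit(c,pts,z):
    P=toplane(c,pts,z)[:,:2]; vx,vy,x,y=cv2.fitLine(P.astype(np.float32),cv2.DIST_HUBER,0,.001,.001).ravel()
    if vx<0: vx,vy=-vx,-vy
    return np.array([x,y]),np.array([vx,vy])
if __name__=='__main__':
    c=load(sys.argv[1]); zp=float(sys.argv[2]); g=cv2.GaussianBlur(c['img'].mean(2),(1,5),0)
    r0,r1=map(int,sys.argv[3:5]);
    run=[];pl=[]
    for r in range(195,285,3):
        col=np.where(g[r,425:480]<110)[0]
        if len(col): run.append((425+col[0]-.5,r))
    for r in range(135,260,5):
        d=np.abs(np.diff(g[r,395:442])); k=d[:].argmax(); pl.append((395+k+.5,r))
    print(run[::6],pl[::4]); print(g[240,425:450].astype(int), g[200,415:440].astype(int))
    for n,p,z in(('run z0',run,0),('run z10',run,.01),('plate',pl,zp)):
        m,d=fit(c,p,z);print(n,m,np.degrees(np.arctan2(d[1],d[0])), 'perp',m@[-d[1],d[0]])
E
python3 edges.py w4 .036 0 0
```

```text
[(np.float64(442.5), 195), (np.float64(440.5), 213), (np.float64(437.5), 231), (np.float64(435.5), 249), (np.float64(433.5), 267)] [(np.float64(433.5), 135), (np.float64(431.5), 155), (np.float64(429.5), 175), (np.float64(427.5), 195), (np.float64(439.5), 215), (np.float64(437.5), 235), (np.float64(434.5), 255)]
[166 166 167 166 167 166 166 165 166 167 166 154  91  36  25  28  28  41
  59  66  69  68  70  69  69] [151 151 153 153 155 155 154 152 152 152 148 144 160 167 167 167 168 168
 167 166 167 167 167 167 167]
run z0 [ 0.53159016 -0.22402352] 17.83015 perp -0.37603426
run z10 [ 0.5347461  -0.21909903] 17.830309 perp -0.37231386
plate [ 0.5616998  -0.19632755] 27.603464 perp -0.4342441
```

Run:
```python
from edges import *
c=load('w4')
for z in(.036,.034):
    m,d=fit(c,[(433.2,135),(431.2,155),(429.2,175),(427.2,195)],z); a=np.degrees(np.arctan2(d[1],d[0]))
    n=np.array([-np.sin(np.radians(17.83)),np.cos(np.radians(17.83))]);t=np.array([n[1],-n[0]])
    o=np.array([0.51305,-0.1559]); rm=np.array([0.5316,-0.2240])
    # point on edge nearest tool
    e=m+d*((o-m)@d)
    print(z,m,a,'gap',(e-rm)@n,'rib to edge',(o-e)@n,'along (tool vs?)',(o-rm)@t, 'plate far end', )
p=toplane(c,[(293,125),(434,125)],.036)[:,:2];print(p,(p-rm)@t)
r=toplane(c,[(446,183)],.01)[:,:2];print('runner far corner',r,(r-rm)@t)
r=toplane(c,[(433,293)],.0)[:,:2];print('runner near corner',r,(r-rm)@t)
```

```text
0.036 [ 0.5763471  -0.18774211] 18.546223 gap 0.02019157086027698 rib to edge 0.0503174266279421 along (tool vs?) 0.003192768893345306 plate far end
0.034 [ 0.5761467  -0.18848768] 18.54627 gap 0.019548473345340118 rib to edge 0.05096052414287896 along (tool vs?) 0.003192768893345306 plate far end
[[ 0.57385633 -0.12175882]
 [ 0.59380413 -0.18179062]] [0.07153234 0.07214067]
runner far corner [[ 0.56747702 -0.20980846]] [0.03849917]
runner near corner [[ 0.49563009 -0.23779523]] [-0.03846626]
```

The gap is 20 mm, the plate is 0.7° over-rotated, and the rib-to-edge distance of 50.3 mm matches the given 50. I'll close 17 mm, correct the angle and lower.

Call:
jog_arm(deltas=[[0.003,-0.008,0,0,0,-0.0125,0],[0.002,-0.008,-0.005,0,0,0,0],[0,0,-0.012,0,0,0,0],[0,0,-0.007,0,0,0,0],[0,0,-0.003,0,0,0,0],[0,0,0,0,0,0,0],[0,0,0,0,0,0,0]])

```text
t: 6.6
eef_pos: [0.5181, -0.1727, 0.0193]
tool_rot: [-0.0, 0.988, 0.154, -0.0]
contact_force: [-1.0, 1.0, -3.4]
gripper_width: 0.101
grasp_force: 59.0
```

Run:
```python
from h import *
c=snap('wrist','w5');o=bot.get_obs();print(o['t'],o['eef_pos'],o['contact_force'],o['gripper_width'],o['grasp_force']);T=R.from_quat(np.roll(o['tool_rot'],-1)).as_matrix();print(np.degrees(np.arctan2(T[1,0],T[0,0])))
im=cv2.imread('pics/w5.png')[120:300,340:540];cv2.imwrite('pics/c5.png',cv2.resize(im,None,fx=3.3,fy=3.3,interpolation=2))
g=c['img'].mean(2)
for r in range(140,281,20):print(r,g[r,400:450].astype(int))
```

```text
6.65 [ 0.51823466 -0.17290589  0.01946685] [-0.77504297  0.05821292 -3.15178827] 0.09951709654781517 59.00498986244202
17.73625807488391
140 [160 155 154 152 150 154 155 158 158 160 157 158 157 154 156 153 156 157
 153 153 154 153 153 155 154 156 153 156 154 154 151 150 150 163 169 172
 171 169 170 171 170 171 170 171 172 173 171 171 170 170]
160 [155 152 151 152 154 157 157 159 156 158 159 156 154 154 155 155 154 155
 150 152 153 153 153 155 157 156 153 151 150 147 146 163 169 171 175 173
 171 172 172 172 172 171 173 172 171 172 169 171 169 169]
180 [154 153 156 154 158 157 158 159 158 156 157 156 153 156 155 155 154 151
 154 155 154 156 157 156 155 153 151 150 148 165 170 170 171 171 168 172
 172 170 168 171 173 172 172 169 173 171 174 172 171 171]
200 [155 156 156 156 160 159 154 155 159 154 153 159 158 157 156 155 155 153
 155 156 159 156 152 156 151 149 148 156 106  47  23  21  28  26  41  53
  61  61  58  58  59  57  62  60  62  61  60  62  64  59]
220 [154 158 156 159 160 157 154 156 155 155 157 156 159 152 158 154 156 158
 157 156 155 154 155 147 139 155 102  46  30  27  29  32  48  63  69  71
  71  70  70  71  69  68  70  70  72  69  69  70  66  67]
240 [155 153 155 156 156 155 153 158 158 156 156 157 154 156 156 158 158 158
 154 156 155 147 152 158  95  38  30  29  29  35  58  62  71  70  73  70
  69  69  70  72  68  68  73  65  69  72  67  72  70  69]
260 [158 157 156 153 155 153 156 159 158 158 156 154 158 156 160 159 155 154
 156 145 134 153  98  38  25  25  26  38  57  65  70  71  68  72  71  75
  75  72  67  69  70  67  68  66  70  68  67  68  70  71]
280 [157 157 152 154 158 159 158 158 159 160 159 157 159 158 156 156 157 144
 138 153  99  40  30  28  29  39  59  65  67  71  72  73  71  72  71  69
  69  70  69  71  66  69  70  71  68  73  69  69  69  68]
```

View pics/c5.png

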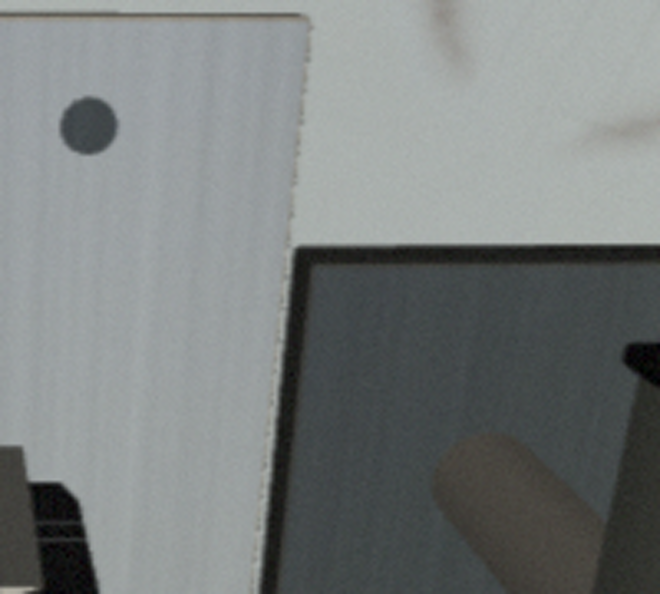

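The crop shows the plate edge beside the runner's dark side face with a thin sliver of bench between, nearly parallel.

Run:
```python
from edges import *
c=load('w5')
pl=[(432.5,140),(430.6,160),(428.6,180),(424.9,220),(420.9,260),(418.9,280)]
ru=[(434.7,200),(432.3,220),(430,240),(427.9,260),(425.8,280)]
for z in(.0085,.009,.0095):
  m,d=fit(c,pl,z);M,D=fit(c,ru,.01);n=np.array([-D[1],D[0]])
  print(np.degrees(np.arctan2(d[1],d[0])),np.degrees(np.arctan2(D[1],D[0])),'gap at runner mid',((m+d*((M-m)@d))-M)@n,M)
rb=[(427.7,200),(425.8,220),(423.8,240),(421.9,260),(419.8,280)]
B,E_=fit(c,rb,0.0);print(B,np.degrees(np.arctan2(E_[1],E_[0])),(B-M)@n)
```

```text
18.06603 17.735641 gap at runner mid 0.0031510629 [ 0.546196   -0.21916102]
18.066034 17.735641 gap at runner mid 0.0033115314 [ 0.546196   -0.21916102]
18.066067 17.735641 gap at runner mid 0.0034719536 [ 0.546196   -0.21916102]
[ 0.5418416  -0.22067402] 18.034363 -0.00011464546
```

Call:
jog_arm(deltas=[[0,0,-0.002,0,0,0,0],[0.0005,-0.0013,0,0,0,0,0],[0.0003,-0.001,0,0,0,0,0],[0,0,-0.001,0,0,0,0],[0,0,0,0,0,0,0],[0,0,0,0,0,0,0]])

```text
t: 7.25
eef_pos: [0.5191, -0.1756, 0.0165]
tool_rot: [0.0, 0.988, 0.154, 0.0]
contact_force: [0.9, -0.9, -0.5]
gripper_width: 0.099
grasp_force: 59.2
```

```bash
cat > gap.py <<'E'
from edges import *
import sys
n_=sys.argv[1]; c=snap('wrist',n_); o=bot.get_obs(); print(o['t'],o['eef_pos'],o['contact_force'])
g=c['img'].mean(2); r=np.arange(0)
def cross(v,k0,thr,up):
    for k in range(k0,len(v)-1):
        if (v[k]<thr<=v[k+1]) if up else (v[k]>=thr>v[k+1]): return k+(thr-v[k])/(v[k+1]-v[k])
pl=[];ru=[];bo=[]
for r in range(135,186,4):
    k=cross(g[r],410,160,True)
    k=max(range(412,445),key=lambda k:g[r,k+1:k+3].mean()-g[r,k-1:k+1].mean()); pl.append((k+.5,r))
for r in range(205,285,4):
    b=cross(g[r],405,100,False); t=cross(g[r],int(b)+2,47,True); bo.append((b,r)); ru.append((t,r))
m,d=fit(c,pl,.006); M,D=fit(c,ru,.01); n=np.array([-D[1],D[0]])
print('plate',np.degrees(np.arctan2(d[1],d[0])),'runner',np.degrees(np.arctan2(D[1],D[0])),M,M@n)
for s in(-.035,0,.035):
    P=M+D*s; print('gap',s,((m+d*((P-m)@d))-P)@n)
print(g[240,410:440].astype(int),g[160,422:440].astype(int))
E
python3 gap.py w6
```

```text
7.3 [ 0.5191117  -0.17563258  0.01650196] [ 0.28010981  0.32366775 -1.40104619]
plate 17.863 runner 17.688679 [ 0.5447911  -0.21973482] -0.37487805
gap -0.035 0.00012974556
gap 0 0.0002362216
gap 0.035 0.00034269766
[154 155 157 157 156 157 156 157 153 154 154 144  88  42  34  26  46  61
  66  67  72  71  72  70  72  69  67  72  69  68] [156 157 157 156 153 150 152 147 145 163 173 172 170 171 173 170 172 171]
```

The working edge is flush (gap about 0.2 mm, angles within 0.2°) and the runner hasn't moved. I'll release, rise and go over the coupler.

Call:
jog_arm(deltas=[[0,0,0,0,0,0,0.1],[0,0,0,0,0,0,0.2],[0,0,0,0,0,0,0.35],[0,0,0,0,0,0,0.35],[0,0,0.02,0,0,0,0.35],[0,0,0.04,0,0,0,0.35],[0,0,0.05,0,0,0,0.35],[0,0,0.05,0,0,0,0.7],[0,0,0.03,0,0,0,1],[0,0,0,0,0,0,1]])

```text
t: 8.3
eef_pos: [0.5218, -0.1759, 0.2115]
tool_rot: [0.002, 0.988, 0.154, 0.004]
contact_force: [-0.1, 0.2, 0.3]
gripper_width: 0.847
grasp_force: 0.0
```

Call:
jog_arm(deltas=[[-0.017,-0.034,0,0,0,0,1],[-0.02,-0.04,0,0,0,0,1],[-0.01,-0.03,0,0,0,0,1],[0,0,0,0,0,0,1],[0,0,0,0,0,0,1]])

```text
t: 8.8
eef_pos: [0.4712, -0.2795, 0.2055]
tool_rot: [-0.0, 0.988, 0.153, -0.0]
contact_force: [0.5, 0.3, 0.2]
gripper_width: 0.997
grasp_force: 0.0
```

Run:
```python
from h import *
c=snap('wrist','w7');snap('top','top7');o=bot.get_obs();print(o['t'],o['eef_pos'],o['contact_force'],o['gripper_width']);T=R.from_quat(np.roll(o['tool_rot'],-1)).as_matrix();print(np.degrees(np.arctan2(T[1,0],T[0,0])))
a=np.radians(17.8);t=np.array([np.cos(a),np.sin(a),0]);n=np.array([-t[1],t[0],0]);O=np.array([.4557,-.2796,0])
for q in([15,25,113],[15,-25,113],[3,20,113],[130,9,66]):print(q,proj(c,O+t*q[0]/1e3+n*q[1]/1e3+[0,0,q[2]/1e3]))
```

```text
8.9 [ 0.47226466 -0.27783671  0.20585287] [-0.613792    0.47984058 -0.8207082 ] 0.9995282926035781
17.82976598051012
[15, 25, 113] [[283.92354015 208.99893414]]
[15, -25, 113] [[351.16439443 208.81521481]]
[3, 20, 113] [[291.18101808 223.97231982]]
[130, 9, 66] [[305.53020495  47.0764984 ]]
```

View pics/w7.png

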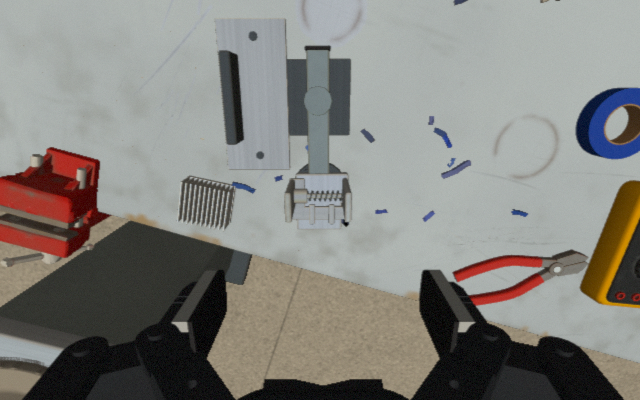

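In this wrist view the straightedge lies along the runner. The tab is at about (287,200), the lug at about (347,200), and the tube tail at (318,47). I'll take sub-pixel edges from here numerically.

Run:
```python
from h import *
c=load('w7');g=c['img'].mean(2).astype(int)
for r in(190,196,202,208,214,220,226):print(r,'L',g[r,278:300],'R',g[r,336:358])
for r in(49,60,80,120,150):print(r,g[r,284:356:1])
a=np.radians(17.8);t=np.array([np.cos(a),np.sin(a),0]);n=np.array([-t[1],t[0],0]);O=np.array([.4557,-.2796,0])
for q in([27,25,113],[3,25,113],[15,25,95],[3,25,73],[27,-25,113],[3,-25,113],[15,-25,95],[90,9,66],[90,-9,66],[90,-30,10]):print(q,proj(c,O+t*q[0]/1e3+n*q[1]/1e3+[0,0,q[2]/1e3]).round(1))
```

```text
190 L [174 176 172 173 176 177 171 153 104  74  68  64  60  56  53  61  94 106
 106 107 106 108] R [167 134 134 161 167 146  92  62  68  73  73  74  71  72 106 158 175 174
 174 175 177 178]
196 L [171 173 171 173 170 168 146 150 154 158 152 139 100  65  58  84 137 158
 157 158 158 154] R [ 97 112 143 151 146 106  81  71  71 112 152 165 169 161 147 130 159 174
 174 179 177 177]
202 L [168 171 171 170 170 168 135 146 159 161 156 141 108  71  55  60 102 122
 125 128 128 128] R [175 178 172 172 155 133  89  65  69 118 150 161 164 155 145 133 165 176
 176 178 174 178]
208 L [175 172 172 173 169 167 134 142 152 155 155 141 121  81  59  61 102 146
 159 158 159 161] R [161 165 162 163 160 160 139  91  75 122 156 168 170 163 150 133 161 175
 174 176 177 178]
214 L [173 175 175 174 173 175 170 149 152 159 159 150 130  86  74 138 158 161
 159 162 161 162] R [160 158 159 160 160 160 158 126  91 125 153 169 169 163 149 145 167 178
 177 177 177 177]
220 L [173 173 177 176 174 173 174 148 142 153 161 151 140 121 160 173 173 170
 154 153 157 167] R [170 171 170 164 149 111  78  51  58 128 154 171 17
[... 1305 characters left out ...]
 84  72  70  73  73  72  72  72  71
  73  71  73  75  70  72  71  71  73  71  76 109 157 171 175 172 174 173]
150 [165 161 158 158 149 113 149 164 164 163 163 162 165 164 166 165 165 167
 163 166 164 163 160 129 118 124 128 130 129 133 129 132 126 128 129 128
 130 131 129 129 128 130 132 122 115 157 171 172 172 176 173 173 173 173
 171 175 173 174 175 173 177 175 173 171 173 172 173 172 170 171 172 171]
[27, 25, 113] [[283.3 193.5]]
[3, 25, 113] [[284.6 224. ]]
[15, 25, 95] [[286.4 201.5]]
[3, 25, 73] [[289.6 206.7]]
[27, -25, 113] [[351.6 193.3]]
[3, -25, 113] [[350.8 223.8]]
[15, -25, 95] [[349.4 201.3]]
[90, 9, 66] [[306.5 101.6]]
[90, -9, 66] [[328.9 101.5]]
[90, -30, 10] [[349.8  99.7]]
```

The tab and lug edges (283.7 and 351.7) match the predicted 283.9 and 351.2, so the drawbar frame is good. I'll descend to just above them and check the position.

Call:
jog_arm(deltas=[[0,0,0,0,0,0,1],[0,0,-0.03,0,0,0,1],[0,0,-0.03,0,0,0,1],[0,0,0,0,0,0,1],[0,0,0,0,0,0,1]])

```text
t: 9.4
eef_pos: [0.4722, -0.2785, 0.1465]
tool_rot: [-0.0, 0.988, 0.155, -0.0]
contact_force: [0.0, 0.0, -0.0]
gripper_width: 1.003
grasp_force: 0.0
```

Run:
```python
from h import *
c=snap('wrist','w8');o=bot.get_obs();print(o['t'],o['eef_pos'],o['contact_force'])
g=c['img'].mean(2).astype(int)
a=np.radians(17.8);t=np.array([np.cos(a),np.sin(a),0]);n=np.array([-t[1],t[0],0]);O=np.array([.4567,-.2793,0])
for q in([27,25,113],[3,25,113],[15,25,113],[15,-25,113],[3,-25,113]):print(q,proj(c,O+t*q[0]/1e3+n*q[1]/1e3+[0,0,q[2]/1e3]).round(1))
u0,v=proj(c,O+t*.015+n*.025+[0,0,.113])[0].astype(int);u1=proj(c,O+t*.015-n*.025+[0,0,.113])[0,0].astype(int)
for r in(v-6,v,v+6):print(r,u0-12,g[r,u0-12:u0+12],u1-12,g[r,u1-12:u1+12])
print(v-40,g[v-40:v+40,u0+5],g[v-40:v+40,u1-5])
```

```text
9.45 [ 0.47287373 -0.27901431  0.14743742] [-0.39540286 -0.39917374  1.06415274]
[27, 25, 113] [[272.9 223.8]]
[3, 25, 113] [[274.8 261.6]]
[15, 25, 113] [[273.9 243.1]]
[15, -25, 113] [[360.3 243.1]]
[3, -25, 113] [[359.6 261.6]]
237 261 [170 170 169 167 169 170 172 170 169 168 173 168 166 135 149 155 159 153
 150 142 131 101  69  53] 348 [105  66  63  69  91 135 153 159 161 157 155 140 120 155 174 175 175 174
 173 173 167 171 168 167]
243 261 [171 166 167 171 172 171 173 170 171 169 170 168 168 149 139 144 147 152
 151 143 133 109  72  55] 348 [151 102  67  69  97 141 160 165 167 167 158 148 130 155 167 172 172 170
 173 169 170 168 168 168]
249 261 [170 170 169 170 171 171 172 169 172 171 174 171 172 167 142 141 152 160
 156 149 140 125  82  57] 348 [156 149 104  72 103 138 156 164 166 161 151 143 137 159 169 167 170 168
 167 166 167 167 165 164]
203 [171 174 171 171 170 169 173 168 166 164 147 125 110  98  85  70  70  67
  66  67  71 101 134 145 150 154 153 152 151 154 156 157 156 160 153 154
 152 150 153 150 152 152 152 151 155 157 160 156 156 157 153 151 149 153
 153 155 156 148 161 172 170 173 172 170 172 172 170 169 170 171 170 169
 169 168 166 163 161 160 159 158] [151 146 125 109  93  80  71  68  63  64  68  65  71  69  66  69  71  72
  73  70  76 105 143 152 157 162 160 161 162 159 159 160 162 159 159 159
 160 164 161 162 165 168 169 166 165 165 164 164 166 164 164 162 163 164
 170 169 166 149 158 162 163 162 161 164 163 162 164 163 165 163 165 162
 162 162 164 162 160 164 168 168]
```

Call:
jog_arm(deltas=[[0,-0.0007,-0.025,0,0,0,1],[0,0,-0.02,0,0,0,1],[0,0,-0.012,0,0,0,1],[0,0,-0.005,0,0,0,1],[0,0,0,0,0,0,1],[0,0,0,0,0,0,1]])

```text
t: 10.05
eef_pos: [0.4726, -0.2804, 0.0853]
tool_rot: [0.001, 0.988, 0.154, 0.001]
contact_force: [0.4, 0.4, -0.4]
gripper_width: 0.999
grasp_force: 0.0
```

Call:
jog_arm(deltas=[[0,0,0,0,0,0,0.85],[0,0,0,0,0,0,0.75],[0,0,0,0,0,0,0.7],[0,0,0,0,0,0,0.7]], newtons=45)

```text
t: 10.45
eef_pos: [0.4719, -0.2801, 0.0845]
tool_rot: [0.0, 0.988, 0.154, 0.0]
contact_force: [0.3, 0.7, -0.1]
gripper_width: 0.696
grasp_force: 0.0
```

```bash
cat > st.py <<'E'
from h import *
o=bot.get_obs();print(o['t'],o['eef_pos'],o['contact_force'],o['torque'],o['gripper_width'],o['grasp_force'])
a=np.radians(17.8);t=np.array([np.cos(a),np.sin(a)]);n=np.array([-t[1],t[0]]);O=np.array([.4567,-.2793]);d=o['eef_pos'][:2]-O
print('drawbar xy of tool',d@t,d@n)
E
python3 st.py
```

```text
10.45 [ 0.47192837 -0.2801193   0.08453073] [ 0.27767878  0.68417565 -0.12342259] [-0.01486209 -0.01320179  0.03398774] 0.6958588504693646 0.0
drawbar xy of tool 0.014248925580532848 -0.005435320853521448
```

Call:
jog_arm(deltas=[[-0.0001,0.0004,0,0,0,0,0.65],[0,0,0,0,0,0,0.6],[0,0,0,0,0,0,0.55],[0,0,0,0,0,0,0.5],[0,0,0,0,0,0,0.45],[0,0,0,0,0,0,0.4],[0,0,0,0,0,0,0.4],[0,0,0,0,0,0,0.4]], newtons=45)

```text
t: 11.25
eef_pos: [0.4724, -0.2809, 0.0854]
tool_rot: [0.001, 0.988, 0.154, 0.001]
contact_force: [-1.3, -1.7, 7.4]
gripper_width: 0.444
grasp_force: 44.9
```

```bash
python3 st.py
python3 - <<'E'
from h import *
snap('wrist','w9')
E
```

```text
11.25 [ 0.47242958 -0.28089745  0.08544686] [-1.2551962  -1.67344779  7.44664549] [-0.32074047  0.22286576  0.00872052] 0.4441400984029466 44.9066162109375
drawbar xy of tool 0.014488265591724217 -0.006329437752488691
```

The grip reads 37.7 mm (the 10 mm rib read 8.5 mm), so tab and lug are at their 40 mm stop and the latch is fully pulled. Lateral load is small, so I'll start the lift gently.

Call:
jog_arm(deltas=[[0,0,0.002,0,0,0,0.4],[0,0,0.003,0,0,0,0.4],[0,0,0.003,0,0,0,0.4],[0,0,0.004,0,0,0,0.4],[0,0,0,0,0,0,0.4]])

```text
t: 11.8
eef_pos: [0.472, -0.2795, 0.0967]
tool_rot: [0.0, 0.988, 0.154, 0.0]
contact_force: [-0.0, -0.2, -3.2]
gripper_width: 0.441
grasp_force: 45.6
```

```bash
python3 st.py
python3 - <<'E'
from h import *
w=load('w9')['img'].astype(int).mean(2)
c=snap('wrist','w10');v=c['img'].astype(int).mean(2)
d=abs(v-w)>25
# drawbar tail dark end and runner in both: report dark-cap rows near image centre columns
for n,g in(('before',w),('after',v)):
    print(n,[ (r,int(g[r,300:345].mean())) for r in range(0,260,12)])
E
```

```text
11.8 [ 0.47196355 -0.27952992  0.09674759] [-0.02909732 -0.17405133 -3.18859816] [-0.00894409 -0.01472162  0.02276294] 0.441321702018038 45.57361900806427
drawbar xy of tool 0.014462591032699212 -0.004884910258046326
before [(0, 181), (12, 143), (24, 139), (36, 144), (48, 111), (60, 110), (72, 110), (84, 110), (96, 110), (108, 115), (120, 114), (132, 108), (144, 110), (156, 111), (168, 144), (180, 145), (192, 144), (204, 118), (216, 107), (228, 111), (240, 168), (252, 171)]
after [(0, 180), (12, 167), (24, 138), (36, 143), (48, 111), (60, 111), (72, 111), (84, 110), (96, 110), (108, 116), (120, 114), (132, 108), (144, 111), (156, 111), (168, 145), (180, 145), (192, 145), (204, 110), (216, 109), (228, 109), (240, 168), (252, 170)]
```

Fz = −3.2 N is the drawbar's weight, and it's rigid in the grip and free of the ball. I'll raise the remaining 68 mm.

Call:
jog_arm(deltas=[[0,0,0.006,0,0,0,0.4],[0,0,0.012,0,0,0,0.4],[0,0,0.014,0,0,0,0.4],[0,0,0.014,0,0,0,0.4],[0,0,0.012,0,0,0,0.4],[0,0,0.007,0,0,0,0.4],[0,0,0.003,0,0,0,0.4],[0,0,0,0,0,0,0.4],[0,0,0,0,0,0,0.4],[0,0,0,0,0,0,0.4]])

```text
t: 12.85
eef_pos: [0.4713, -0.2795, 0.1637]
tool_rot: [-0.0, 0.988, 0.154, -0.001]
contact_force: [-0.5, 0.5, -4.3]
gripper_width: 0.44
grasp_force: 45.7
```

```bash
python3 st.py
python3 - <<'E'
from h import *
v10=load('w10');c=snap('wrist','w11');g=c['img'].mean(2).astype(int);g0=v10['img'].mean(2).astype(int)
for r in(60,100,150):print(r,g0[r,285:350:3],g[r,285:350:3])
print('col318',g0[0:40,318],g[0:40,318])
# straightedge edge: wrist view, light plate left; is it still in world place? top view
t=snap('top','top11');t7=load('top7')
p=proj(t,[[.516,-.176,.037]])[0].astype(int);print(p)
x,y=p
a=t7['img'][y-35:y+35,x-25:x+8].astype(int).mean(2);b=t['img'][y-35:y+35,x-25:x+8].astype(int).mean(2);print('plate region diff',abs(a-b).mean())
hs=t['img'][240:266,262:288].astype(int)-load('top0')['img'][240:266,262:288];print('heat sink diff',abs(hs).mean())
E
```

```text
12.85 [ 0.4713203  -0.27946489  0.16367788] [-0.4777356   0.53625887 -4.29834762] [ 0.04604713 -0.00786529  0.03652376] 0.43983345068655827 45.695956349372864
drawbar xy of tool 0.013870012909349853 -0.004626349816473947
60 [ 72  72  81 126 132 131 131 124 129 133 129 130 128 132 128  87  74  76
  76  72  76  78] [ 77  78  85 133 136 132 135 137 133 134 135 134 132 134 129  89  78  80
  77  76  76  80]
100 [ 71 113 128 127 129 129 130 128 128 127 129 129 131 132 130 130  81  73
  77  72  73  77] [ 74 117 133 131 133 133 134 133 130 134 134 134 138 134 135 136  82  75
  80  78  79  80]
150 [ 74  71  71  99 127 129 134 128 131 129 130 131 131 133 124  75  74  74
  75  76  73  74] [ 76  79  75 105 135 134 134 133 133 135 135 136 136 137 130  79  79  78
  80  78  80  80]
col318 [178 181 182 183 181 181 183 178 183 183 180 181 171  75  32  32  45  42
  34  22  36 115 127 127 128 128 128 131 132 130 129 132 130 130 128 129
 131 132 132 132] [188 188 186 185 187 187 188 188 187 188 189 180 143  59  35  38  41  39
  37  25  47 120 130 135 136 136 133 132 135 133 135 135 134 137 136 139
 137 139 136 137]
[277 204]
plate region diff 12.308369408369408
heat sink diff 30.63510848126233
```

The drawbar sits unchanged in the gripper 80 mm up. As a last check I'll see whether the plate's outer edge and the heat sink are still where they were, comparing w7 with w11.

Run:
```python
from edges import *
a=np.radians(17.8);t=np.array([np.cos(a),np.sin(a)]);n=np.array([-t[1],t[0]]);O=np.array([.4567,-.2793])
G=lambda c,x,y,z:proj(c,np.r_[O+t*x+n*y,z][None])[0]
for f in('w7','w11'):
    c=load(f);g=cv2.GaussianBlur(c['img'].mean(2),(3,3),0)
    out=[]
    for x in np.linspace(.03,.15,9):   # outer edge y=.094: sample across
        ys=np.linspace(.084,.104,81);v=np.array([cv2.getRectSubPix(g.astype(np.float32),(1,1),tuple(map(float,G(c,x,y,.006))))[0,0] for y in ys])
        out.append(ys[:-4][(v[4:]-v[:-4]).argmax()]+.0005)
    ends=[]
    for y in(.05,.06,.07):
        xs=np.linspace(.15,.17,81);v=np.array([cv2.getRectSubPix(g.astype(np.float32),(1,1),tuple(map(float,G(c,x,y,.006))))[0,0] for x in xs]);ends.append(xs[:-4][abs(v[4:]-v[:-4]).argmax()]+.0005)
    print(f,'outer edge y',np.round(out,4),'far end x',np.round(ends,4),'heat sink patch std', [round(float(cv2.getRectSubPix(g.astype(np.float32),(21,21),tuple(map(float,proj(c,[[.405,-.174,.026]])[0]))).std()),1)])
```

```text
w7 outer edge y [0.0962 0.0938 0.0945 0.094  0.0938 0.094  0.0942 0.0948 0.095 ] far end x [0.1595 0.1505 0.1602] heat sink patch std [20.4]
w11 outer edge y [0.096  0.095  0.0955 0.0955 0.0955 0.0955 0.0955 0.0952 0.0952] far end x [0.1602 0.1505 0.1605] heat sink patch std [24.4]
```

```bash
python3 -c "
from station import bot
print(bot.hand_in())"
```

```text
the job is handed in; nothing more can be done
None
```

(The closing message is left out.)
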